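# Press the cable-duct covers home

### The arm

A 6-joint arm with a two-finger parallel gripper is mounted at the origin on a cart in front of the work surface, level with it; the furniture and walls round the work are solid. World frame = base frame: x ahead of the robot, y to its left, z up, the work surface at z = 0. Lengths are in m, angles in rad, forces in N, time in s.
With the tool pointing down it reaches from about 0.325 to 0.875 m from the base axis. Payload 4.4 kg.
Tool frame: the origin (TCP) lies on the front face of the gripper's body, between the roots of the fingers; the fingertips stand 73 mm ahead of it and the grasp point (between the pads) lies 54 mm ahead of it; z points along the fingers, y is the line along which they close (so a half turn about z gives the same grasp; the last joint's range is limited). The gripper opens to 85 mm and grips with 20 to 120 N. Pads are 22 mm wide; open, the fingers measure 114 mm over their backs; the gripper's body (76 mm by 85 mm) begins 54 mm behind the grasp point. The pads swing forward as they close: fully open they stand 13 mm farther back than shut.
Start: joints at [1.097, 0.207, 1.542, -0, 1.393, -0.15], TCP at [0.182, 0.545, 0.304] pointing down, gripper open.
Joint ranges: [-2.73, 2.73], [-0.86, 2.22], [0.23, 2.46], [-1.11, 4.25], [0.08, 2.63], [-2.82, 2.82]. Speed limits (rad/s): [2.79, 2.79, 3.14, 3.14, 3.14, 3.14].

### API

Orientations are given as a unit quaternion [x, y, z, w].
In Python, from plant import manip, command_gripper, kinematics, telemetry, camera, camera_model, order gives the robot as it stands. The module is installed in compiled form; this text tells all that it offers. Calls block until the motion is done:
- manip.move_pose(position, orientation): joint-space move of the TCP to a pose.
- manip.move_straight(position, frame=None, v=0.15, f_stop=None): straight line of the TCP; frame=None keeps the orientation; v is the mean speed in m/s. With f_stop (N) it stops when the force on the tool has changed by that much, and returns True; else False.
- manip.move_j(angles): joint-space move.
- command_gripper(opening, squeeze=None): opening from 0.0 (shut) to 1.0 (fully open); squeeze is the grip in N (None keeps the last); returns when the fingers have stopped.
- manip.pause(seconds).
- kinematics.inverse_kinematics(position, orientation): joint angles nearest the present ones, or None.
- telemetry.state(): the state.
- camera(name): name is "side" or "top" or "wrist"; returns (picture, depth): 420x560x3 uint8, red, green, blue; 420x560 float32, m along the optical axis (not along the pixel's ray), 0 where there is no reading.
- camera_model(name): a dict with "mtx" (3x3 intrinsics, pixels), "R" (3x3) and "t" (3): a world point X has camera coordinates R X + t; the wrist camera has in their place "mount" (4x4, takes a point from camera to tool coordinates, whose origin is the TCP and whose axes are the flange's). Camera axes: x right, y down, z forward; pixel columns grow to the right and rows downward; lengths in m; the calibration is good to about 2 mm. A picture is of the moment at which its call begins: read the wrist's pose just before it. camera_model takes no time and is no camera call.
A pose or a line that the arm cannot do raises manip.Unreachable and nothing moves.
- order.hand_in(): hands the job in; it is judged then, once.
The state is a dict: "time_s": time; "q": joint angles; "dq": joint speeds; "joint_efforts": joint torques, N m; "tool_pos": TCP position; "tcp_rot": TCP orientation; "contact_force": force on the tool from outside, world axes, zero at the start; "wrist_torque": the same for the moment, N m; "finger_gap": opening from 0.0 (shut) to 1.0 (fully open); "grip_force": force on a finger pad.
Only numpy, scipy, OpenCV 4.12 (cv2) and the standard library are available. Lean on these libraries where they do the work, as an engineer would, in place of code of your own. Each camera call takes 0.05 s, during which the arm holds its last target. There are 200 camera calls.

### The job

The five white covers of the cable duct on the desk are standing proud. Take the wooden-handled pressing block by its grip, set its sole on the cover farthest from the open steel flap and, pressing steadily but not hard (about 10 N, never so hard that the foam-mounted tray is pushed right down onto its stop), run it along the duct to the flap end in one stroke without lifting, so that all five covers end level with the tray's rims. Then stand the block upright on the desk clear of the duct, and only then push the flap over until it snaps shut over the last cover; press the covers only with the block, never with the fingers, and leave the other things where they are.

Things in the scene. Friction and masses are not known exactly. Their poses are not given: they have to be found in the camera images.
- duct: Fixed dark steel base plate of the cable duct, 70 wide (its x) by 330 long (its y, from y=-140 to y=+190), 4 thick, underside on the desk. Origin on the desk under the middle of the tray; z up. The five covers follow one another along its y, and the flap is at its +y end. With the yaw at 0 the duct lies crosswise in front of the robot with the flap to the robot's left.
- duct_tray: Grey plastic tray of the duct, 46 wide (x) by 260 long (y), 28 high to its rims; side walls 3 thick. Origin at the centre of its underside, axes as the duct's; unloaded the origin is 16 above the desk, so the rims are at 44. It floats on soft foam pads and sinks straight down when pressed: the first 2 N do nothing, then about 2 N per mm, to a hard stop at 10 mm (about 22 N), which must not be reached. Its sinking shows how hard you press. It springs back.
- block: Loose pressing block, 90 g to 210 g. Black sole 54 wide (its y), flat for the middle 46 of its length (its x) and turned up at 20 degrees at both ends like a ski (about 91 long in all, ends about 8 off the ground). On the sole is a brown wooden grip 60 long (x), 28 wide (y), between 14 and 50 above the ground, to be gripped across its 28 mm width. Origin at the centre of the underside of the sole, z up. It slides along its own x, in either sense.
- flap_hinge (a point): Axis of the flap's hinge, which runs along the duct's x; it lies at y=+160, 48 above the desk, between two bracket plates 20 long (y) and 58 high that stand at x=-27 and x=+27 (so 60 wide over all).
- flap_tip (a point): Middle of the free edge of the flap, 75 from the hinge axis. The flap is a steel frame 42 wide with a 4 thick plate from 37 to 75 from the hinge.
- flap (a joint): Angle of the flap in rad: 0 = open, leaning 35 degrees outwards (towards the duct's +y) from upright; 0.61 = upright; 2.18 = closed, lying level over cover 5. It is sprung over centre: below 1.0 it springs back open, beyond 1.0 it snaps shut by itself; a thin spring strut sits behind it, below and beside the hinge. Pushing its end over takes about 2 N.
- cover1_top (a point): Centre of the top of cover 1, a white plastic plate 38 wide (x) by 46 long (y), at y=-100 in the duct's frame.
- cover1 (a joint): How far cover 1 is pressed in, in m: 0 = standing 6 mm above the tray's rims, 0.006 = level with the rims (its stop). It moves straight down against about 4 N of friction and stays where it is left.
- cover2_top (a point): Centre of the top of cover 2, a white plastic plate 38 wide (x) by 46 long (y), at y=-50 in the duct's frame.
- cover2 (a joint): How far cover 2 is pressed in, in m: 0 = standing 6 mm above the tray's rims, 0.006 = level with the rims (its stop). It moves straight down against about 4 N of friction and stays where it is left.
- cover3_top (a point): Centre of the top of cover 3, a white plastic plate 38 wide (x) by 46 long (y), at y=0 in the duct's frame.
- cover3 (a joint): How far cover 3 is pressed in, in m: 0 = standing 6 mm above the tray's rims, 0.006 = level with the rims (its stop). It moves straight down against about 4 N of friction and stays where it is left.
- cover4_top (a point): Centre of the top of cover 4, a white plastic plate 38 wide (x) by 46 long (y), at y=50 in the duct's frame.
- cover4 (a joint): How far cover 4 is pressed in, in m: 0 = standing 6 mm above the tray's rims, 0.006 = level with the rims (its stop). It moves straight down against about 4 N of friction and stays where it is left.
- cover5_top (a point): Centre of the top of cover 5, a white plastic plate 38 wide (x) by 46 long (y), at y=100 in the duct's frame.
- cover5 (a joint): How far cover 5 is pressed in, in m: 0 = standing 6 mm above the tray's rims, 0.006 = level with the rims (its stop). It moves straight down against about 4 N of friction and stays where it is left.
- calculator: Bystander: flat black desk calculator, 118x74x11 mm, loose. Origin at the centre of its underside.
- stapler: Bystander: stapler lying on the desk, 34x126x44 mm, loose. Origin at the centre of its underside.
- tape_roll: Bystander: roll of masking tape lying flat, 104 across, 25 high mm, loose. Origin at the centre of its underside.
- mug: Bystander: mug with handle, 81x111x100 mm, loose. Origin at the centre of its underside.
There are look-alikes about, which are no part of the job. Leave any orange or yellow look-alike of the block alone.

How it is judged:
On the way, in this order (a step that is already met when the one before it is completed fails the run):
1. the block presses the first cover (farthest from the flap) home while the last one still stands proud (value of joint cover1 above 0.0045 m and value of joint cover5 below 0.004 m and contact force between block and duct_tray above 2 N), for 0.05 s.
2. all five covers are home with the block still pressing on the duct (value of joint each of cover1, cover2, cover3, cover4, cover5 above 0.0045 m and contact force between block and duct_tray above 2 N), for 0.05 s.
3. the block stands upright on the desk, let go (height (world z) of block below 0.006 m and angle between block's own z axis and vertical below 0.1 rad and contact force between block and the fingers below 0.1 N and linear speed of block below 0.02 m/s), for 0.1 s.
4. the flap has snapped shut (value of joint flap above 2.05 rad), for 0.2 s.
At the end, for the whole second after the job is handed in: All five covers are within 1.5 mm of level with the tray's rims, the flap is shut over the last cover (within 0.13 rad), and the block stands upright on the desk off the duct, released and at rest (value of joint each of cover1, cover2, cover3, cover4, cover5 above 0.0045 m and value of joint flap above 2.05 rad and height (world z) of block below 0.006 m and angle between block's own z axis and vertical below 0.1 rad and linear speed of block below 0.02 m/s); the robot touches nothing.
It fails at once if the tray is pressed down onto its hard stop (its origin lower than 6.8 mm above the desk) (height (world z) of duct_tray below 0.0068 m).
It fails at once if the stroke is broken: the block is lifted 15 mm or more above the rims while the first cover is home and the last is not (value of joint cover1 above 0.0045 m and value of joint cover5 below 0.0045 m and z of block in the frame of duct_tray above 0.043 m).
It fails at once if the fingers press on the tray or its covers (contact force between the fingers and duct_tray above 2 N).
It fails at once if the flap is shut before the covers are home (value of joint flap above 1.5 rad and value of joint any of cover1, cover2, cover3, cover4, cover5 below 0.0045 m).
It fails at once if a bystander is moved more than 3 cm (distance of any of calculator, stapler, tape_roll, mug from where it was at the start of the episode above 0.03 m).
It also fails if it takes over 72 s, if anything falls off the work surface, if the arm or the gripper's body presses on something with over 40 N, if the wrist force passes 120 N, or if a joint passes its speed limit or range.

## Working session

There is one attempt and no reset: what is moved stays moved. The work goes in short steps, each a Python script; the robot and the scene stay as the last script left them, time stands still between calls to the robot, and variables do not carry over. Pictures are saved under pics/ and viewed, at most 10 in all, crops included, and the job is handed in when it is done.

```bash
mkdir -p pics; python3 - <<'E'
from plant import *
import cv2,numpy as np
for n in("top","side"):
    p,d=camera(n); np.savez(f"{n}.npz",p=p,d=d); cv2.imwrite(f"pics/{n}.png",p[:,:,::-1])
    m=camera_model(n); print(n,m["mtx"].tolist(),m["R"].tolist(),m["t"].tolist(),(d>0).mean())
print(camera_model("wrist")); print(telemetry.state())
E
```

```text
top [[392.1684812894285, 0.0, 279.97513045438546], [0.0, 392.1684812894285, 209.89375665726908], [0.0, 0.0, 1.0]] [[0.015478859464141724, -0.9998428377828738, -0.008643184828490382], [-0.9812777002756772, -0.013530637154877833, -0.19212234851745183], [0.19197520634542245, 0.011455199364181183, -0.9813329193276659]] [-0.055916308302175345, 0.5717172524951962, 1.2563090616350003] 0.9960289115646258
side [[392.5397083598453, 0.0, 276.3037082312681], [0.0, 392.5397083598453, 202.65348412163857], [0.0, 0.0, 1.0]] [[0.8067257022198328, -0.5909037888987734, -0.005133579939174848], [-0.31284363372158364, -0.419704484403766, -0.8520428431782316], [0.5013207578165836, 0.6889708687865134, -0.5234468834043848]] [-0.4975509843205086, 0.2504521743701439, 1.236980606068631] 0.869170918367347
{'mtx': array([[308.94361181,   0.        , 280.77934147],
       [  0.        , 308.94361181, 210.99895015],
       [  0.        ,   0.        ,   1.        ]]), 'mount': array([[-1.36554172e-03, -9.51395093e-01, -3.07969987e-01,
         7.90544102e-02],
       [ 9.99998840e-01, -1.09120575e-03, -1.06300078e-
[... 225 characters left out ...]
ray([ 1.09748068e+00,  2.07386535e-01,  1.54282228e+00, -4.06418817e-06,
        1.39349872e+00, -1.50477032e-01]), 'dq': array([ 5.84757962e-04, -2.44792015e-03, -1.62966368e-03,  1.18668744e-04,
        6.72102339e-05, -5.65584399e-04]), 'joint_efforts': array([-6.78645374e-04, -3.84092617e+01, -2.92548662e+01, -1.76973340e-04,
        4.83198470e-03, -1.38970768e-05]), 'tool_pos': array([0.18217622, 0.54481214, 0.30280702]), 'tcp_rot': array([ 1.60718777e-01,  9.86999674e-01, -1.00703535e-03, -3.22586798e-04]), 'contact_force': array([ 0.02343719, -0.42733063, -0.12455279]), 'wrist_torque': array([-0.04307928,  0.05842397,  0.0009696 ]), 'grip_force': 0.0, 'finger_gap': 1.001765945586199}
```

View pics/top.png

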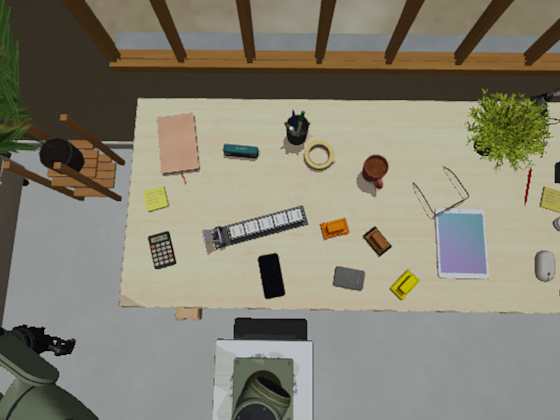

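View pics/side.png

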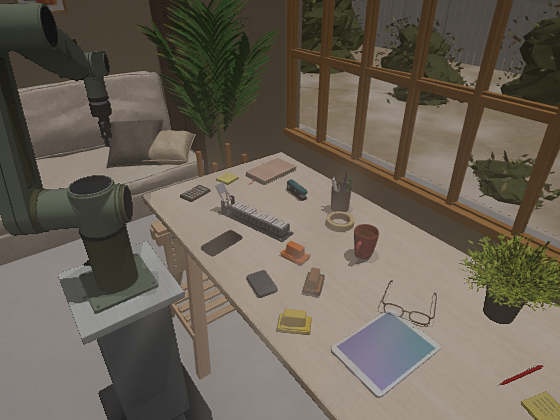

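The top view shows the duct from (205,240) to (307,215) with the open flap at its left end. The brown block is at (377,241), and the orange (335,228) and yellow (405,284) blocks are look-alikes. Next I'll locate them coarsely.

```bash
cat > h.py <<'E'
import numpy as np,cv2
from plant import *
from scipy.spatial.transform import Rotation as Ro
def cam(name):
    s=telemetry.state(); p,d=camera(name); m=camera_model(name)
    if name=="wrist":
        T=np.eye(4);T[:3,:3]=Ro.from_quat(s["tcp_rot"]).as_matrix();T[:3,3]=s["tool_pos"]
        T=T@m["mount"]; Rc,o=T[:3,:3],T[:3,3]
    else: Rc=m["R"].T; o=-Rc@m["t"]
    return p,d,m["mtx"],Rc,o
def rays(uv,K,Rc,o,z):
    uv=np.atleast_2d(np.asarray(uv,float)); r=np.c_[(uv[:,0]-K[0,2])/K[0,0],(uv[:,1]-K[1,2])/K[1,1],np.ones(len(uv))]@Rc.T
    return o+r*((z-o[2])/r[:,2])[:,None]
def cloud(d,K,Rc,o):
    v,u=np.indices(d.shape); c=np.stack([(u-K[0,2])/K[0,0]*d,(v-K[1,2])/K[1,1]*d,d],-1)
    return c@Rc.T+o
def down(th): # tool z down, tool y (closing line) along world angle th
    y=np.array([np.cos(th),np.sin(th),0]);z=np.array([0,0,-1.]);x=np.cross(y,z)
    return Ro.from_matrix(np.c_[x,y,z]).as_quat()
def rect(xy):
    (c,s,a)=cv2.minAreaRect((np.asarray(xy)*1000).astype(np.float32)); return np.round(c,1),np.round(s,1),round(a,1)
E
python3 - <<'E'
from h import *
p,d,K,Rc,o=cam("top"); hsv=cv2.cvtColor(p,cv2.COLOR_RGB2HSV); P=cloud(d,K,Rc,o)
def blob(m,box):
    u0,v0,u1,v1=box; M=np.zeros(m.shape,np.uint8);M[v0:v1,u0:u1]=m[v0:v1,u0:u1]
    return np.argwhere(M)[:,::-1]
w=blob((hsv[...,2]>190)&(hsv[...,1]<25),(200,190,315,255)); print(len(w),rect(rays(w,K,Rc,o,.05)[:,:2]))
print("z",np.percentile(P[w[:,1],w[:,0],2],[5,50,95]))
b=blob((hsv[...,2]<150)&(P[...,2]>-.02),(358,222,398,260)); X=P[b[:,1],b[:,0]]; print(len(b),rect(X[:,:2]),np.percentile(X[:,2],[2,50,98]))
t=X[X[:,2]>.04];print("grip",len(t),rect(t[:,:2]),t.mean(0))
f=blob(P[...,2]>.07,(190,190,315,255));print("flap high",P[f[:,1],f[:,0]].round(3)[::3])
for n in [(161,250),(240,151),(319,154),(375,168),(335,228)]:print(n,P[n[1],n[0]].round(3))
E
```

```text
275 (array([ 5.292e+02, -5.000e-01]), array([ 31.9, 238.7]), 15.9)
z [0.04320455 0.04756302 0.0524189 ]
477 (array([ 389.5, -248.2]), array([ 95.8, 384.3]), 34.3) [-0.0032227   0.01603734  0.05346292]
grip 160 (array([ 392. , -234.2]), array([ 60.1, 366.8]), 31.9) [ 0.47669421 -0.37009228  0.07282777]
flap high [[ 0.321 -0.063  1.342]
 [ 0.321 -0.063  1.342]
 [ 0.321 -0.063  1.342]
 [ 0.321 -0.063  1.342]
 [ 0.321 -0.063  1.342]
 [ 0.321 -0.063  1.342]
 [ 0.5    0.188  0.085]
 [ 0.501  0.179  0.079]
 [ 0.493  0.202  0.109]
 [ 0.494  0.194  0.102]
 [ 0.496  0.186  0.094]
 [ 0.498  0.179  0.077]
 [ 0.321 -0.063  1.342]
 [ 0.492  0.194  0.098]
 [ 0.493  0.186  0.089]
 [ 0.494  0.178  0.083]
 [ 0.321 -0.063  1.342]
 [ 0.488  0.194  0.1  ]
 [ 0.49   0.186  0.089]
 [ 0.491  0.178  0.081]
 [ 0.484  0.199  0.105]
 [ 0.485  0.19   0.104]
 [ 0.487  0.184  0.085]
 [ 0.321 -0.063  1.342]
 [ 0.481  0.195  0.109]
 [ 0.482  0.187  0.098]
 [ 0.484  0.18   0.088]
 [ 0.478  0.195  0.107]
 [ 0.48   0.188  0.094]
 [ 0.48   0.179  0.09 ]
 [ 0.321 -0.063  1.342]
 [ 0.476  0.19   0.1  ]
 [ 0.477  0.183  0.088]
 [ 0.478  0.174  0.081]
 [ 0.472  0.189  0.104]
 [ 0.473  0.181  0.094]
 [ 0.475  0.174  0.081]
 [ 0.469  0.19   0.1  ]
 [ 0.47   0.181  0.096]
 [ 0.471  0.173  0.085]
 [ 0.465  0.191  0.109]
 [ 0.466  0.183  0.102]
 [ 0.468  0.176  0.086]
 [ 0.461  0.19   0.113]
 [ 0.462  0.182  0.103]
 [ 0.464  0.175  0.091]
 [ 0.466  0.168  0.078]
 [ 0.459  0.188  0.107]
 [ 0.46   0.181  0.094]
 [ 0.461  0.173  0.085]
 [ 0.463  0.165  0.074]
 [ 0.321 -0.063  1.342]
 [ 0.321 -0.063  1.342]
 [ 0.321 -0.063  1.342]
 [ 0.321 -0.063  1.342]]
(161, 250) [0.437 0.355 0.011]
(240, 151) [0.782 0.095 0.043]
(319, 154) [ 0.789 -0.184  0.001]
(375, 168) [ 0.714 -0.363  0.081]
(335, 228) [ 0.515 -0.231  0.05 ]
```

```bash
python3 - <<'E'
from h import *
for i,(x,y,th) in enumerate([(.53,0,16),(.48,-.33,16)]):
    for t in (th,th-180):
        q=kinematics.inverse_kinematics([x,y,.36],down(np.radians(t))); print(t,None if q is None else q.round(2))
# duct view: camera looks from tool +x side; choose first feasible
import sys
manip.move_pose([.55,-.01,.38],down(np.radians(-164)))
r=cam("wrist");np.savez("w1.npz",*r);cv2.imwrite("pics/w1.png",r[0][:,:,::-1])
manip.move_pose([.47,-.31,.36],down(np.radians(-164)))
r=cam("wrist");np.savez("w2.npz",*r);cv2.imwrite("pics/w2.png",r[0][:,:,::-1])
print(telemetry.state()["time_s"],telemetry.state()["q"].round(2))
E
```

```text
16 [-0.16  0.07  1.58 -0.    1.49 -0.44]
-164 [-0.16  0.07  1.58 -0.    1.49  2.7 ]
16 [-0.75  0.18  1.45 -0.    1.51 -1.03]
-164 [-0.75  0.18  1.45 -0.    1.51  2.11]
3.8417 [-0.73  0.14  1.5   0.    1.5   2.13]
```

View pics/w1.png

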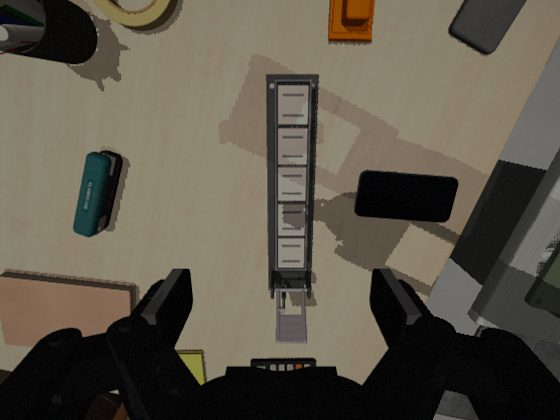

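View pics/w2.png

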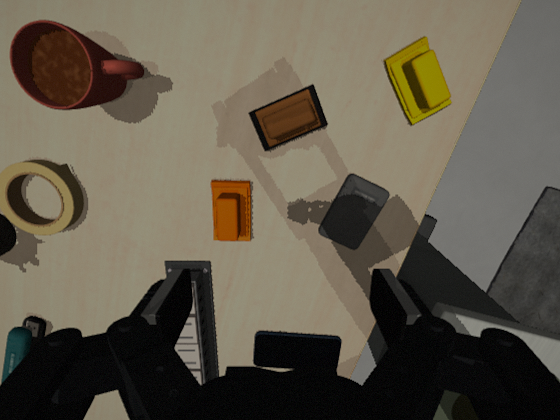

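w1 shows the duct with its covers from (292,105) to (291,252), and the open flap plate at (291,325). w2 shows the block, brown on a black sole, at (289,117), with clear space around it. Next I'll refine both positions.

```bash
python3 - <<'E'
from h import *
L=lambda n:[np.load(n)[f"arr_{i}"] for i in range(5)]
p,d,K,Rc,o=L("w1.npz"); P=cloud(d,K,Rc,o); hsv=cv2.cvtColor(p,cv2.COLOR_RGB2HSV)
def m2pts(m,box):
    u0,v0,u1,v1=box; M=np.zeros(m.shape,np.uint8);M[v0:v1,u0:u1]=m[v0:v1,u0:u1]
    n,l,s,c=cv2.connectedComponentsWithStats(cv2.morphologyEx(M,cv2.MORPH_OPEN,np.ones((3,3))),connectivity=4); return [(np.argwhere(l==i)[:,::-1]) for i in range(1,n) if s[i,4]>60]
print("cloud desk z",np.median(P[150:250,160:220,2]))
for q in m2pts(P[...,2]>.025,(255,65,330,272)):
    X=P[q[:,1],q[:,0]]; print("duct>25",len(q),rect(X[:,:2]),np.percentile(X[:,2],[5,50,95]))
cs=[]
for q in m2pts((hsv[...,2]>100)&(hsv[...,1]<60)&(P[...,2]>.03),(272,80,312,272)):
    X=rays(q,K,Rc,o,.05); r=rect(X[:,:2]); print("cover",q.mean(0).round(),len(q),r, P[q[:,1],q[:,0],2].mean().round(4)); 
for q in m2pts((P[...,2]>.062),(255,262,330,350)):
    X=P[q[:,1],q[:,0]]; print("flap",len(q),rect(X[:,:2]),X[:,2].max(),X.mean(0))
for q in m2pts((hsv[...,2]<75),(255,65,330,272)):
    X=rays(q,K,Rc,o,.004); print("dark base",len(q),rect(X[:,:2]))
p,d,K,Rc,o=L("w2.npz"); P=cloud(d,K,Rc,o); hsv=cv2.cvtColor(p,cv2.COLOR_RGB2HSV)
for q in m2pts((P[...,2]>.006),(235,75,335,160)):
    X=P[q[:,1],q[:,0]]; print("block",len(q),rect(X[:,:2]),np.percentile(X[:,2],[5,50,95]))
for q in m2pts((P[...,2]>.04),(235,75,335,160)):
    X=P[q[:,1],q[:,0]]; print("grip",len(q),rect(X[:,:2]),np.percentile(X[:,2],[5,50,95]))
for q in m2pts((hsv[...,2]<45),(235,75,335,160)):
    X=rays(q,K,Rc,o,.01); print("sole",len(q),rect(X[:,:2]))
E
```

```text
cloud desk z -0.0008174118227768923
duct>25 5918 (array([ 5.326e+02, -3.000e-01]), array([ 46. , 259.7]), 15.9) [0.04202594 0.0471156  0.04972433]
cover [292. 105.] 1061 (array([559.6, -96.4]), array([36. , 42.8]), 16.0) 0.0487
cover [292. 146.] 971 (array([546.1, -49. ]), array([36.2, 43.8]), 16.0) 0.0516
cover [291. 184.] 861 (array([532.5,  -0.9]), array([36.2, 43.2]), 16.0) 0.0483
cover [286. 225.] 325 (array([519.1,  46.2]), array([36.2, 43.6]), 16.0) 0.0484
cover [290. 253.] 707 (array([505.4,  94.8]), array([36. , 45.2]), 16.0) 0.0507
flap 1025 (array([519.2,  53.7]), array([ 41.3, 295.8]), 16.8) 0.44939915983842404 [0.4818138  0.18016869 0.09276702]
dark base 3663 (array([530. ,   6.8]), array([ 69.4, 291.6]), 15.9)
dark base 72 (array([497.3, 146.3]), array([27.5,  5.4]), 16.0)
block 3005 (array([ 481.6, -379.3]), array([90.3, 54. ]), 38.5) [0.0094215  0.01487931 0.05020731]
grip 1218 (array([ 481.6, -379.2]), array([59.8, 27.9]), 38.5) [0.04646706 0.04907184 0.05054124]
sole 251 (array([ 448.7, -404.3]), array([ 8.1, 52.8]), 37.1)
sole 222 (array([ 512.7, -353.3]), array([ 7.2, 53. ]), 38.3)
```

```bash
cat >> h.py <<'E'
D=np.array([.5326,-.0003]);YAW=np.radians(15.95);B=np.array([.4816,-.3793]);BT=np.radians(-51.5)
def duct(x,y,z):
    c,s=np.cos(YAW),np.sin(YAW); return [D[0]+c*x-s*y,D[1]+s*x+c*y,z]
def fz(n=5):
    v=[]
    for _ in range(n): manip.pause(.02); v.append(telemetry.state()["contact_force"])
    return np.mean(v,0)
E
python3 - <<'E'
from h import *
command_gripper(1.0,40)
manip.move_pose([*B,.2],down(BT)); manip.move_straight([*B,.092],v=.12)
print(telemetry.state()["tool_pos"],fz())
command_gripper(0.0,60); s=telemetry.state(); print(s["finger_gap"],s["grip_force"],fz())
manip.move_straight([*B,.24],v=.15); print("held",fz())
manip.move_pose(duct(0,-108,0)[:2] and duct(0,-.108,.24),down(YAW))
manip.move_straight(duct(0,-.108,.165),v=.12); s=telemetry.state(); print(s["tool_pos"],s["finger_gap"],s["time_s"],fz())
r=cam("side");cv2.imwrite("pics/s2.png",cv2.resize(r[0][150:290,160:360],(800,560))[:,:,::-1])
E
```

```text
[ 0.48219058 -0.37990172  0.09296198] [ 0.44839336 -0.40772603  0.19189564]
0.319157039920571 60.46741962432861 [ 0.04642637 -0.1073376   1.77216103]
held [ 0.06279356  0.12203406 -1.89178151]
[ 0.56282398 -0.10468023  0.16559884] 0.3203059418137267 10.7083 [ 0.15427673  0.24269827 -1.58333039]
```

View pics/s2.png

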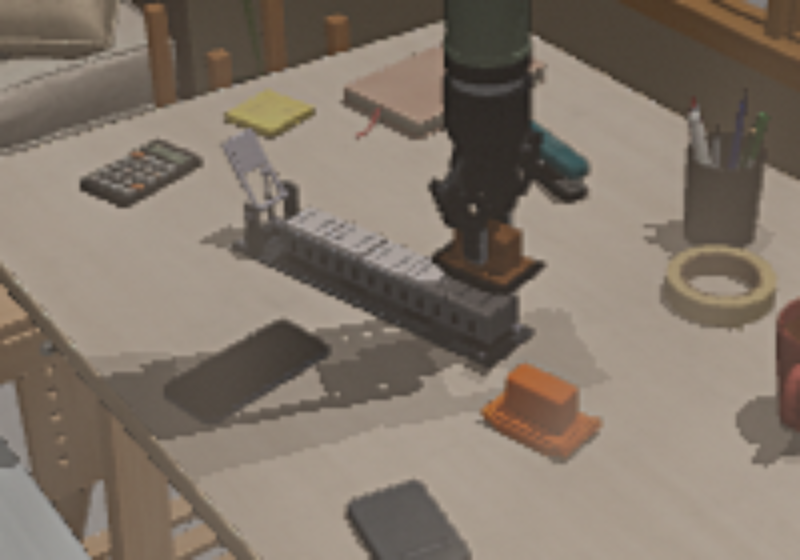

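The block is held level and lined up over cover 1, so I'll press down under force feedback.

```bash
python3 - <<'E'
from h import *
W=-fz(10)[2]; z=.147; manip.move_straight(duct(0,-.108,z),v=.06)
N=0
while N<9.5 and z>.129:
    z-=.001; manip.move_straight(duct(0,-.108,z),v=.02); manip.pause(.1); N=fz(3)[2]+W
    print(round(z,4),round(N,2),round(telemetry.state()["tool_pos"][2],4))
open("z.txt","w").write(f"{z} {W}"); print(telemetry.state()["time_s"],fz())
r=cam("side");cv2.imwrite("pics/s3.png",cv2.resize(r[0][180:260,210:310],(800,600))[:,:,::-1])
E
```

```text
0.146 0.38 0.1463
0.145 0.06 0.145
0.144 0.59 0.144
0.143 0.06 0.143
0.142 0.13 0.142
0.141 0.02 0.141
0.14 0.49 0.14
0.139 2.71 0.1393
0.138 3.68 0.1382
0.137 4.36 0.1371
0.136 4.99 0.1362
0.135 6.79 0.1353
0.134 7.34 0.1344
0.133 7.98 0.1334
0.132 9.41 0.1327
0.131 10.66 0.132
17.8583 [-1.19992525 -0.01172936  8.69016405]
```

View pics/s3.png

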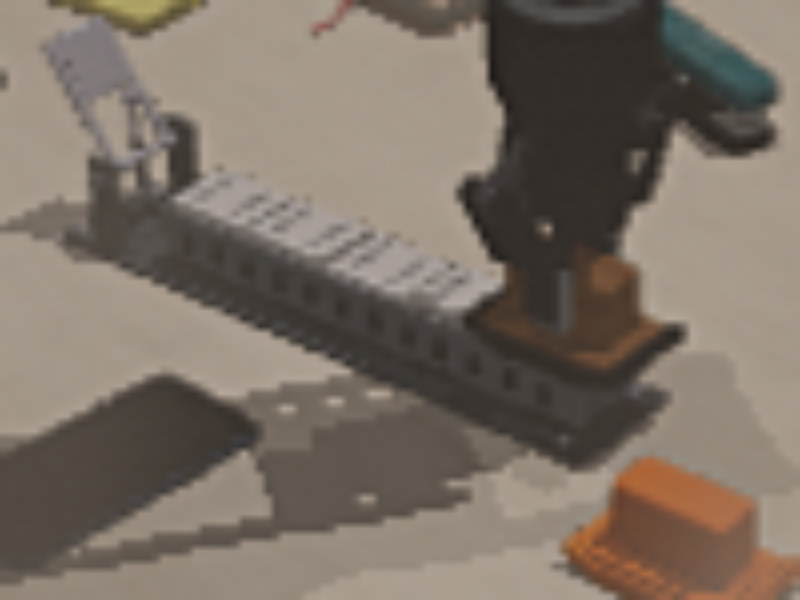

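```bash
python3 - <<'E'
from h import *
z,W=map(float,open("z.txt").read().split()); log=[]
y=-.108
while y<.0995:
    y=min(y+.006,.100); manip.move_straight(duct(0,y,z),v=.04); f=fz(3); N=f[2]+W
    log.append((round(y*1e3),round(z*1e3,1),round(N,1),round(float(np.hypot(f[0],f[1])),1)))
    if N>18: print("HIGH"); break
    z+=np.clip((N-11)*.00025,-.0007,.0012)
print(log); open("z.txt","w").write(f"{z} {W}"); s=telemetry.state(); print(s["time_s"],s["tool_pos"],duct(0,y,z))
r=cam("side");cv2.imwrite("pics/s4.png",cv2.resize(r[0][180:260,210:310],(800,600))[:,:,::-1])
E
```

```text
[(-102, 131.0, np.float64(9.3), 5.2), (-96, np.float64(130.6), np.float64(10.1), 5.4), (-90, np.float64(130.4), np.float64(10.8), 4.0), (-84, np.float64(130.3), np.float64(10.4), 3.4), (-78, np.float64(130.2), np.float64(10.8), 3.3), (-72, np.float64(130.1), np.float64(10.9), 3.1), (-66, np.float64(130.1), np.float64(10.9), 3.6), (-60, np.float64(130.0), np.float64(10.7), 3.9), (-54, np.float64(130.0), np.float64(11.5), 3.7), (-48, np.float64(130.1), np.float64(10.5), 5.2), (-42, np.float64(130.0), np.float64(10.7), 6.1), (-36, np.float64(129.9), np.float64(11.3), 4.1), (-30, np.float64(130.0), np.float64(11.2), 3.9), (-24, np.float64(130.0), np.float64(11.5), 3.3), (-18, np.float64(130.2), np.float64(10.8), 3.5), (-12, np.float64(130.1), np.float64(11.1), 3.9), (-6, np.float64(130.1), np.float64(10.9), 4.9), (0, np.float64(130.1), np.float64(10.8), 6.2), (6, np.float64(130.0), np.float64(11.1), 6.4), (12, np.float64(130.1), np.float64(11.1), 4.4), (18, np.float64(130.1), np.float64(11.1), 3.6), (24, np.float64(130.1), np.float64(11.1), 3.7), (30, np.float64(130.1), np.float64(11.6), 3.5), (36, np.float64(130.3), np.float64(11.0), 3.3), (42, np.float64(130.3), np.float64(11.3), 3.5), (48, np.float64(130.4), np.float64(10.4), 5.7), (54, np.float64(130.2), np.float64(11.2), 6.5), (60, np.float64(130.3), np.float64(11.0), 4.3), (66, np.float64(130.3), np.float64(11.4), 3.7), (72, np.float64(130.4), np.float64(11.3), 3.6), (78, np.float64(130.4), np.float64(11.2), 3.8), (84, np.float64(130.5), np.float64(10.8), 3.1), (90, np.float64(130.4), np.float64(11.2), 3.3), (96, np.float64(130.5), np.float64(10.6), 3.9), (100, np.float64(130.4), np.float64(10.8), 3.9)]
30.1917 [0.50706262 0.09494398 0.13198722] [np.float64(0.5051201608109819), np.float64(0.0958501868856515), np.float64(0.1303190805828127)]
```

View pics/s4.png

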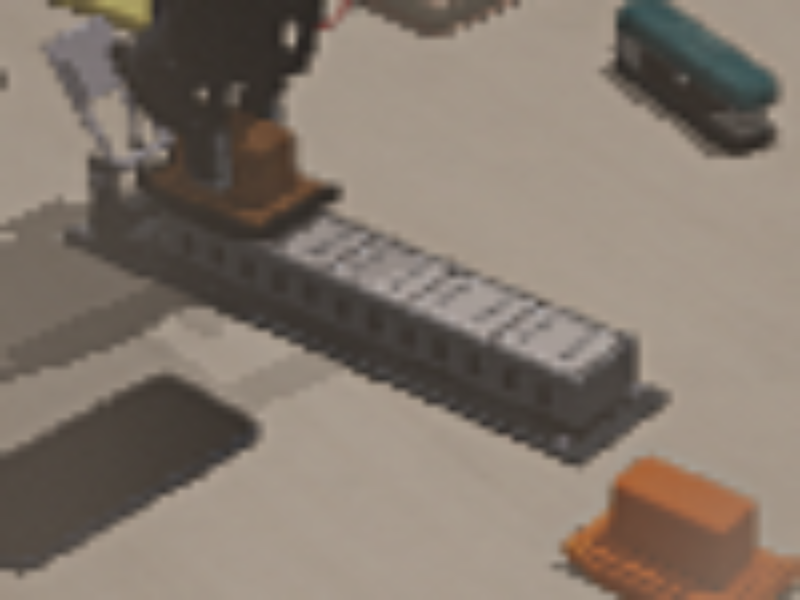

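```bash
python3 - <<'E'
from h import *
z,W=map(float,open("z.txt").read().split())
manip.move_straight(duct(0,.100,z-.001),v=.02); print("N",fz()[2]+W)
manip.move_straight(duct(0,.095,.25),v=.12)
manip.move_pose([*B,.2],down(BT)); manip.move_straight([*B,.104],v=.12)
print("stop",manip.move_straight([*B,.085],v=.02,f_stop=3),telemetry.state()["tool_pos"][2],fz())
command_gripper(1.0); manip.move_straight([*B,.2],v=.15)
manip.move_pose([.47,-.31,.36],down(np.radians(16)));
def hi(P,lo,c,r): 
    m=(P[...,2]>lo)&(np.hypot(P[...,0]-c[0],P[...,1]-c[1])<r); return P[m]
r=cam("top");P=cloud(*r[1:]);X=hi(P,.04,B,.07);print("grip top",rect(X[:,:2]),X[:,2].mean()); X=hi(P,.008,B,.07);print("sole",rect(X[:,:2]))
manip.move_pose(duct(0,.06,.38),down(YAW)); 
p,d,K,Rc,o=r=cam("wrist");P=cloud(d,K,Rc,o)
c,s=np.cos(YAW),np.sin(YAW); q=P[...,:2]-D; lx=c*q[...,0]+s*q[...,1]; ly=-s*q[...,0]+c*q[...,1]
for y0 in(-.1,-.05,0,.05,.1):
    m=(abs(lx)<.015)&(abs(ly-y0)<.018); e=(abs(abs(lx)-.0215)<.001)&(abs(ly-y0)<.02); print(y0,m.sum(),np.median(P[m][:,2]).round(4),"rim",np.median(P[e][:,2]).round(4))
cv2.imwrite("pics/w3.png",p[:,:,::-1]); print(telemetry.state()["time_s"])
E
```

```text
N 12.513997594169862
stop True 0.09233283051006835 [ 0.30382572 -0.04831591  4.31636867]
grip top (array([ 473.7, -339.4]), array([81.1, 72.6]), 46.8) 0.5917481399105448
sole (array([ 469.6, -350.5]), array([95.5, 77.1]), 21.6)
-0.1 424 0.0437 rim 0.0428
-0.05 479 0.0435 rim 0.0428
0 536 0.0435 rim 0.043
0.05 608 0.0434 rim 0.0429
0.1 643 0.0435 rim 0.0429
39.1167
```

View pics/w3.png

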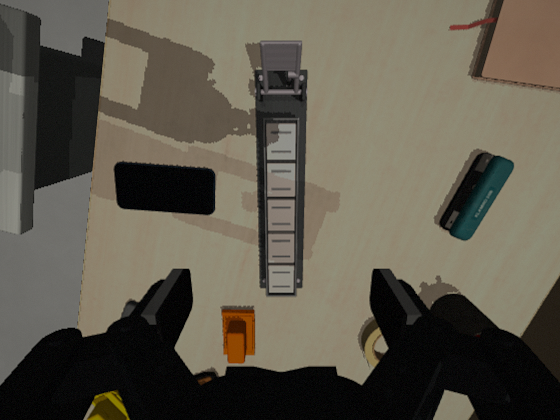

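All five covers are level with the rims. Now I'll check the block, then push the flap over.

```bash
python3 - <<'E'
from h import *
def blk():
    r=cam("top");P=cloud(*r[1:]);m=lambda lo:P[(P[...,2]>lo)&(P[...,2]<.2)&(np.hypot(P[...,0]-B[0],P[...,1]-B[1])<.065)]
    for lo in(.04,.008): X=m(lo);print(lo,len(X),rect(X[:,:2]),X[:,2].mean())
command_gripper(0.0,40)
manip.move_pose(duct(0,.265,.3),down(YAW)); blk()
manip.move_straight(duct(0,.265,.163),v=.15)
print(manip.move_straight(duct(0,.19,.163),v=.08),fz())
manip.move_straight(duct(0,.11,.163),v=.08); print(fz()); manip.pause(.3)
manip.move_straight(duct(0,.11,.3),v=.15); manip.pause(.3)
p,d,K,Rc,o=cam("top");P=cloud(d,K,Rc,o)
manip.move_pose(duct(0,.02,.38),down(YAW)); p,d,K,Rc,o=cam("wrist");P=cloud(d,K,Rc,o)
c,s=np.cos(YAW),np.sin(YAW); q=P[...,:2]-D; lx=c*q[...,0]+s*q[...,1]; ly=-s*q[...,0]+c*q[...,1]
for y in(.09,.105,.118,.19,.2): m=(abs(lx)<.012)&(abs(ly-y)<.004); print(y,m.sum(),np.median(P[m][:,2]).round(4))
cv2.imwrite("pics/w4.png",p[:,:,::-1]); print(telemetry.state()["time_s"])
E
```

```text
0.04 158 (array([ 480.8, -377.1]), array([59.6, 28.8]), 38.4) 0.048396122390512115
0.008 412 (array([ 480.9, -377.1]), array([90. , 54.8]), 38.2) 0.027984008093110777
False [ 0.47843187  1.21702579 -0.12724749]
[ 0.13961665  0.35328615 -0.09990267]
0.09 133 0.0491
0.105 128 0.0493
0.118 140 0.0494
0.19 114 0.0027
0.2 131 -0.0008
46.6
```

View pics/w4.png

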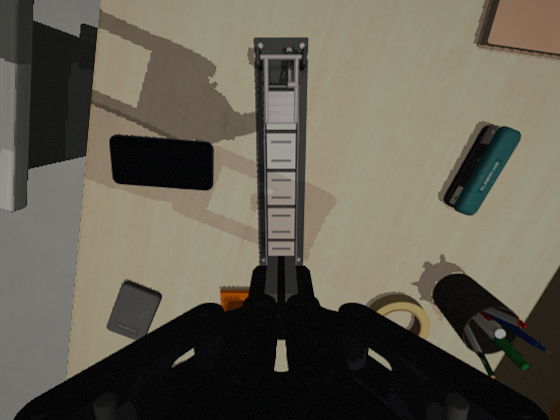

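The flap lies level over cover 5 (plate top at about 50 mm, closed), and the block stands upright on the desk. Handing in.

```bash
python3 -c "
from plant import *
print(order.hand_in())"
```

```text
the job is handed in; nothing more can be done
None
```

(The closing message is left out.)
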